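Set the stripe-spacing gauge with its thumbwheel

TASK

Set the stripe-spacing gauge for the next line: roll its knurled wheel under a fingertip, stroke by stroke, until the sliding jaw's arrow stands point to point with the arrow of the clamped rider, the gauge mark. Press lightly on top of the wheel, do not pinch it or lean hard on it, do not push the jaw itself, and neither lift nor disturb the tools lying about. Then take the hand away and leave the gauge at its setting.

Things in the scene. Friction and masses are not known exactly. Their poses are not given: they have to be found in the camera images.
- gauge: bench gauge screwed to the table, grey base plate 110 (x) x 276 (y) x 12 mm, turned only about the vertical. Origin: underside centre. Fixed jaw, 60 mm high, at its -y end (inner face y = -108 mm); wheel at its +y end (x = 0, y = +98 mm); the sliding jaw runs along y between them, the scale strip along the +x side. Nothing on it but the wheel is higher than 61 mm
- wheel: knurled steel wheel, 64 mm across, 24 mm wide, axle level, along the gauge's x; origin mid-axle. Its upper half stands above grey cheeks 58 mm high. Top moved to the gauge's -y (towards the jaws): the jaw goes the same way and the gap closes, 12 mm per rad (0.375 mm per mm of rim); the reverse opens it. About 1.2 N at the rim turns it by friction; let go, it stays where it is
- wheel_top (a point): highest point of the wheel's rim, 90 mm above the table when untouched; does not turn with it. Wheel, rail and both jaws sit together on a spring-bedded head: pressing the wheel sinks all of it straight down by up to 6 mm, taking about 2 N at first and 1.2 N more per mm (about 10 N at the bottom, rigid after that). Pressing 3 to 5 mm is enough to roll it
- jaw: the sliding jaw, an aluminium block 60 (x) x 26 (y) mm, top 61 mm above the table, facing the fixed jaw; origin at table level (head up), on its closing face's plane, mid-width. It can only slide along the gauge's y, driven by the wheel. At every start it must move towards the gauge's -y, by about 20 to 55 mm; nothing stops it at the mark, and it can run 20 mm past.
- jaw_tip (a point): tip of the black flat arrow on the sliding jaw's +x side, 29 mm above the table, pointing to the gauge's +x
- mark (a point): the gauge mark: tip of the black flat arrow on the rider, pointing to the gauge's -x towards the line of travel of the jaw's arrow, 29 mm above the table. Its axes are parallel to the gauge's. At the right setting the two tips face each other with the same y in the gauge's frame, about 2 mm apart in x.
- rider: the rider: a small steel block 14 x 22 mm, top 32 mm above the table, with a brass clamp screw, clamped fast along the gauge's +x edge; origin below it at table level. It does not move.
- tape_roll: roll of masking tape lying flat, 90 mm across, 19 mm high; origin under its centre. To be left alone.
- paint_jar: small lidded paint jar, 56 mm across, 75 mm high; origin under its centre. To be left alone.
- craft_knife: black craft knife lying flat, about 167 x 22 x 14 mm; origin under its handle's centre. To be left alone.
- marker: white marker with a black cap lying flat, about 140 x 14 x 14 mm; origin under its barrel. To be left alone.
- squeegee: flat white plastic spreader lying down, 75 x 100 mm, 10 mm high; origin under its centre. To be left alone.
- parallel_block: bare aluminium block lying flat, 30 x 80 x 25 mm; origin under its centre. To be left alone.

How it is judged:
By the outcome, as a careful person would: the job done as asked, in the order asked, and still so for the second after the job is handed in, with the robot touching nothing.
It also fails if it takes over 48 s, if anything falls off the work surface, if the arm or the gripper's body presses on something with over 40 N, if the wrist force passes 120 N, or if a joint passes its speed limit or range.

ROBOT

A 7-joint arm with a two-finger parallel gripper is mounted at the origin on the work surface. World frame = base frame: x ahead of the robot, y to its left, z up, the work surface at z = 0. Lengths are in m, angles in rad, forces in N, time in s.
With the tool pointing down it reaches from about 0.425 to 0.975 m from the base axis. Payload 16.7 kg.
Tool frame: the origin (TCP) lies midway between the tips of the shut fingers; the grasp point (between the pads) lies 19 mm behind it; z points along the fingers, y is the line along which they close (so a half turn about z gives the same grasp; the last joint's range is limited). The gripper opens to 85 mm and grips with 20 to 120 N. Pads are 22 mm wide; open, the fingers measure 114 mm over their backs; the gripper's body (76 mm by 85 mm) begins 54 mm behind the grasp point. The pads swing forward as they close: fully open they stand 13 mm farther back than shut.
Start: joints at [-1.379, 0.426, 0.074, 1.606, -0.034, 1.111, -0.067], TCP at [0.226, 0.636, 0.231] pointing down, gripper open.
Joint ranges: [-2.85, 2.85], [-0.5, 2.14], [-1.23, 1.37], [0.21, 2.46], [-1.02, 4.16], [0.16, 2.05], [-2.73, 2.73]. Speed limits (rad/s): [1.89, 1.89, 2.39, 2.39, 3.01, 3.01, 3.01].

INTERFACE

Orientations are given as a unit quaternion [w, x, y, z].
In Python, from workcell import sense, eyes, arm gives the robot as it stands. The module is installed in compiled form; this text tells all that it offers.
- The arm moves only by the shell command python3 -m crank 'ROWS' [FORCE]. ROWS is JSON, a list of rows, each a list of 3 entries, a list of its own where there are three numbers: the turn, a rotation vector about the tool's x, y, z in units of pi/4 rad (1.0 is pi/4 rad), then the shift along the tool's x, y, z in units of 20 cm (1.0 is 20 cm), then the gripper's target within -1 to 1 (fully open at 1, half-way at 0, shut at -1). A call has 1 to 20 rows; each row is the pose to reach, as a shift and turn from the pose commanded when the call began, along the tool's axes at that moment; what a row does not reach only later rows make up. A row lasts 1/12 s, in which the tool goes at most 41.7 mm and 7.16 degrees, less where a joint would pass 70% of its speed; a pose out of reach is approached as far as the arm can. A call with a number of a shift or a turn outside -1 to 1 is refused whole. A call with a gripper value outside its range is refused whole. The fingers move at their own pace and stop on an object; FORCE is the grip in N (left out, the last holds). Time passes only in rows, so rows that repeat a pose let the fingers close. It gives the time, the measured TCP pose, the force, the opening and the grip force at its end, in the units of the state.
- sense(): the state, without advancing time (a new reading comes with each control period).
- eyes.camera(name): name is "scene" or "side" or "wrist"; returns a dict with "pixels" (400x640x3 uint8, blue, green, red), "vertical_fov" (degrees; the focal length in pixels is half the picture's height over the tangent of half this angle, whatever the lens; pixels are square), "cx", "cy" (the principal point, pixels), "dist_coeffs" ([k1, k2, p1, p2, k3] as OpenCV has them; the pictures are not rectified), "rvec" (rotation vector, rad) and "tvec" (3), from world to camera coordinates, as OpenCV has them. Camera axes: x right, y down, z forward; pixel columns grow to the right and rows downward; lengths in m; the calibration is good to about 2 mm. A picture is of the moment at which its call begins. There is no depth.
- arm.hand_in(): hands the job in; it is judged then, once.
The state is a dict: "time_s": time; "joints": joint angles; "qd": joint speeds; "tau": joint torques, N m; "tcp_pos": TCP position; "ee_rot": TCP orientation; "force": force on the tool from outside, world axes, zero at the start; "torque": the same for the moment, N m; "finger_gap": finger opening in m; "grip_force": force on a finger pad.
Only numpy, scipy, OpenCV 4.12 (cv2) and the standard library are available. Lean on these libraries where they do the work, as an engineer would, in place of code of your own. Each camera call takes 0.05 s, during which the arm holds its last target. There are 200 camera calls.

## Working session

There is one attempt and no reset: what is moved stays moved. The work goes in short steps, Python scripts to look and compute and a shell command to move; the robot and the scene stay as the last step left them, time stands still between calls to the robot, and variables do not carry over. Pictures are saved under pics/ and viewed, at most 10 in all, crops included, and the job is handed in when it is done.

```bash
mkdir -p pics; cat > h.py <<'E'
import numpy as np, cv2
from scipy.spatial.transform import Rotation as R
from workcell import sense, eyes, arm
def cam(n):
    c=eyes.camera(n); p=c["pixels"]; h=p.shape[0]
    f=h/2/np.tan(np.radians(c["vertical_fov"])/2)
    c["K"]=np.array([[f,0,c["cx"]],[0,f,c["cy"]],[0,0,1.]]); c["D"]=np.array(c["dist_coeffs"],float)
    c["rvec"]=np.array(c["rvec"],float); c["tvec"]=np.array(c["tvec"],float)
    return c
def ray(c,uv):
    q=cv2.undistortPoints(np.array(uv,float).reshape(-1,1,2),c["K"],c["D"]).reshape(-1,2)
    Rm=cv2.Rodrigues(c["rvec"])[0]; d=np.c_[q,np.ones(len(q))]@Rm
    return -Rm.T@c["tvec"].ravel(), d
def onz(c,uv,z):
    o,d=ray(c,uv); return o+d*((z-o[2])/d[:,2])[:,None]
def proj(c,P): return cv2.projectPoints(np.array(P,float).reshape(-1,1,3),c["rvec"],c["tvec"],c["K"],c["D"])[0].reshape(-1,2)
E
python3 - <<'E'
from h import *
import pickle
for n in("scene","side","wrist"):
    c=cam(n); cv2.imwrite(f"pics/{n}0.png",c["pixels"]); pickle.dump(c,open(n+"0.pkl","wb"))
    print(n,ray(c,[[320,200]]))
s=sense(); print(s["tcp_pos"],s["ee_rot"],R.from_quat(np.roll(s["ee_rot"],-1)).as_matrix().round(3),s["force"],s["finger_gap"],s["time_s"])
E
```

```text
scene (array([ 0.99416362, -0.21272495,  0.84002199]), array([[-0.47082617,  0.22131734, -0.85410059]]))
side (array([ 0.28736373, -0.65401536,  0.81067651]), array([[ 0.27274132,  0.6252133 , -0.73133139]]))
wrist (array([0.147363  , 0.66305356, 0.37326491]), array([[ 0.32345368, -0.10988633, -0.94002591]]))
[0.22613311 0.63565414 0.23074855] [-5.84039093e-05  1.70064897e-01  9.85432730e-01 -5.11127639e-04] [[-0.942  0.335 -0.   ]
 [ 0.335  0.942 -0.001]
 [-0.    -0.001 -1.   ]] [ 0.63579361 -0.02760978  0.95391363] 0.08509815176636999 0.15
```

View pics/scene0.png

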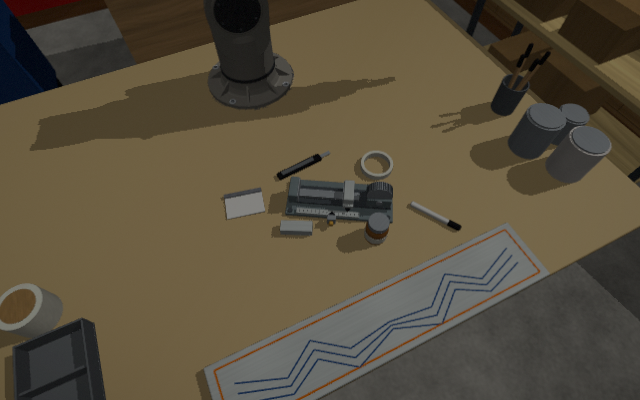

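View pics/side0.png

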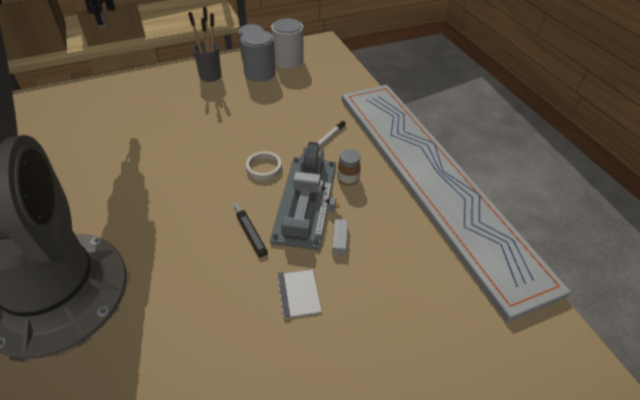

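The scene view shows the gauge from about (288,180) to (393,222), with the wheel near (379,190), the jaw (348,193), the rider (332,217) and the jar (377,228). In the side view the wheel is near (313,155). Next I'll enlarge both.

```bash
python3 - <<'E'
import cv2,numpy as np
a=cv2.imread("pics/scene0.png")[165:240,275:405]; b=cv2.imread("pics/side0.png")[135:255,260:370]
a=cv2.resize(a,None,fx=3,fy=3,interpolation=2); a=cv2.resize(cv2.imread("pics/scene0.png")[165:235,275:405],(780,420),interpolation=2)
cv2.imwrite("pics/c1.png",np.clip(a*1.6,0,255).astype('uint8'))
b=cv2.resize(b,(550,600),interpolation=2); cv2.imwrite("pics/c2.png",np.clip(b*1.6,0,255).astype('uint8'))
E
```

```text
(no output)
```

View pics/c1.png

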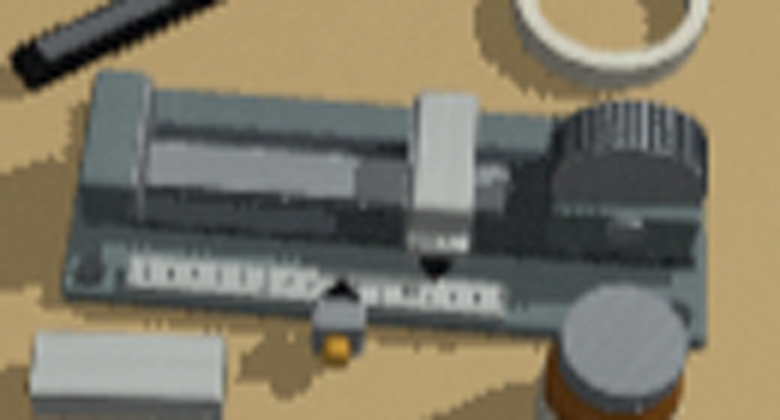

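View pics/c2.png

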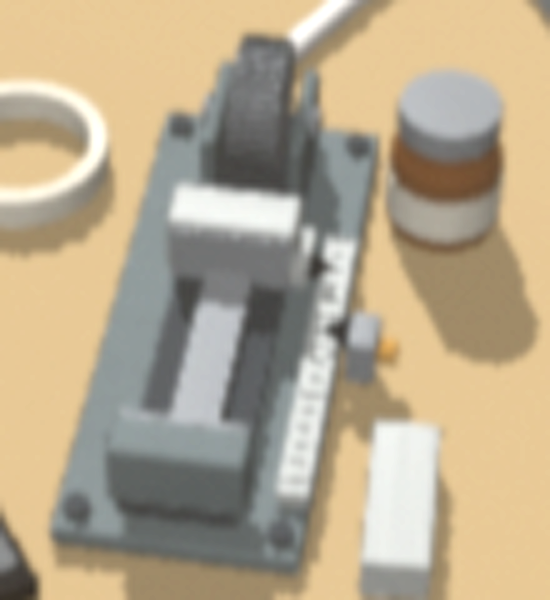

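The crops show these points:
- **Scene:** base corner at (65,298), right corner near (703,345), mark tip (343,278), jaw tip (435,280).
- **Side:** base corners at (55,537), (300,565), (375,140) and (170,118), jaw tip (327,263), mark tip (328,330).

```bash
python3 - <<'E'
from h import *
import pickle
sc=pickle.load(open("scene0.pkl","rb")); sd=pickle.load(open("side0.pkl","rb"))
S=lambda p:(np.array(p,float)/6+[275,165]); T=lambda p:(np.array(p,float)/5+[260,135])
c=onz(sd,T([[55,537],[300,565],[375,140],[170,118]]),.012)[:,:2]   # (-x,-y),(+x,-y),(+x,+y),(-x,+y)
print(c.round(4), [np.linalg.norm(c[i]-c[(i+1)%4]).round(4) for i in range(4)])
e=onz(sc,S([[65,298],[703,345]]),.012)[:,:2]; print(e.round(4),np.linalg.norm(e[0]-e[1]))
ys=np.array([c[3]-c[0],c[2]-c[1],e[1]-e[0]]); print(np.degrees(np.arctan2(ys[:,1],ys[:,0])))
y=ys.sum(0);y/=np.linalg.norm(y); x=np.array([y[1],-y[0]]); o=(c.mean(0)+ (e.mean(0)-.055*x))/2
print("origin",c.mean(0),e.mean(0)-.055*x,"wheel",o+.098*y,"yaw y",np.degrees(np.arctan2(y[1],y[0])),x,y)
m=[onz(sc,S([[343,278],[435,280]]),.029)[:,:2],onz(sd,T([[328,330],[327,263]]),.029)[:,:2]]
for k in m: print(k.round(4),((k-o)@np.c_[x,y]).round(4))
s=sense(); M=R.from_quat(np.roll(s["ee_rot"],-1)).as_matrix()
print("M.T@[y], yaw of tool x",M.T@[*y,0],M.T@[*x,0], np.array(s["tcp_pos"]))
E
```

```text
[[ 0.4399 -0.0482]
 [ 0.5322 -0.1004]
 [ 0.669   0.1331]
 [ 0.5782  0.1858]] [np.float64(0.106), np.float64(0.2706), np.float64(0.1049), np.float64(0.2719)]
[[ 0.5395 -0.0961]
 [ 0.6765  0.1373]] 0.27058116145965716
[59.40984194 59.63984764 59.60033912]
origin [0.55481648 0.04255806] [0.56057604 0.04844451] wheel [0.60736162 0.12998413] yaw y 59.54979304124622 [ 0.86206991 -0.50678937] [0.50678937 0.86206991]
[[0.5905 0.0107]
 [0.6081 0.045 ]] [[ 0.046  -0.0134]
 [ 0.0437  0.0251]]
[[0.5896 0.0067]
 [0.6058 0.0464]] [[ 0.0471 -0.0173]
 [ 0.041   0.0251]]
M.T@[y], yaw of tool x [-0.18853021  0.98206688 -0.00099773] [-9.82067389e-01 -1.88530053e-01  2.51353684e-04] [0.22613311 0.63565414 0.23074855]
```

The jaw has to travel about 40 mm, which is about 107 mm of rim. The wheel is near (0.607, 0.130). I'll shut the fingers and move over it.

```bash
python3 -m crank '[[[0,0,0],[-0.5,-0.32,0],-1],[[0,0,0],[-1,-0.635,0],-1],[[0,0,0],[-1,-0.635,0],-1],[[0,0,0],[-1,-0.635,0],-1],[[0,0,0],[-1,-0.635,0],-1],[[0,0,0],[-1,-0.635,0],-1],[[0,0,0],[-1,-0.635,0],-1],[[0,0,0],[-1,-0.635,0],-1]]'
python3 -m crank '[[[0,0,0],[-1,-0.635,0],-1],[[0,0,0],[-1,-0.635,0],-1],[[0,0,0],[-1,-0.635,0],-1],[[0,0,0],[-1,-0.635,0],-1],[[0,0,0],[-1,-0.635,0],-1],[[0,0,0],[-1,-0.635,0],-1],[[0,0,0],[-1,-0.635,0],-1],[[0,0,0],[-1,-0.635,0],-1]]'
python3 -m crank '[[[0,0,0.24],[-0.655,-0.415,0],-1],[[0,0,0.24],[-0.655,-0.415,0],-1],[[0,0,0.24],[-0.655,-0.415,0],-1],[[0,0,0.24],[-0.655,-0.415,0],-1],[[0,0,0.24],[-0.655,-0.415,0.2],-1],[[0,0,0.24],[-0.655,-0.415,0.4],-1],[[0,0,0.24],[-0.655,-0.415,0.5],-1],[[0,0,0.24],[-0.655,-0.415,0.5],-1]]'
python3 - <<'E'
from h import *
import pickle
for n in("scene","side","wrist"):
    c=cam(n); cv2.imwrite(f"pics/{n}1.png",c["pixels"]); pickle.dump(c,open(n+"1.pkl","wb"))
a=cv2.imread("pics/wrist1.png"); b=cv2.imread("pics/side1.png")[100:240,230:400]; d=cv2.imread("pics/scene1.png")[120:240,260:420]
r=np.hstack([cv2.resize(b,(340,280),interpolation=2),cv2.resize(d,(373,280),interpolation=2)])
a=cv2.resize(a,(512,320)); a=np.pad(a,((0,0),(0,713-512),(0,0)))
cv2.imwrite("pics/m1.png",np.clip(np.vstack([a,r])*1.5,0,255).astype('uint8'))
s=sense(); print(s["tcp_pos"],R.from_quat(np.roll(s["ee_rot"],-1)).as_matrix().round(3),s["force"])
E
```

```text
time_s: 0.82
tcp_pos: [0.3734, 0.4477, 0.2315]
ee_rot: [0.0, 0.172, 0.985, 0.0]
force: [-0.1, 1.0, 0.2]
finger_gap: -0.0
grip_force: 0.0
time_s: 1.48
tcp_pos: [0.5184, 0.2622, 0.2311]
ee_rot: [-0.0, 0.171, 0.985, -0.0]
force: [-0.9, 0.7, 0.1]
finger_gap: 0.0001
grip_force: 0.0
time_s: 2.15
tcp_pos: [0.6103, 0.1423, 0.1264]
ee_rot: [-0.003, 0.261, 0.965, -0.002]
force: [-1.1, 0.4, -0.5]
finger_gap: -0.0001
grip_force: 0.0
[0.61397864 0.14205219 0.13257041] [[-0.864  0.504  0.001]
 [ 0.504  0.864  0.001]
 [-0.001  0.001 -1.   ]] [-0.60732762 -0.42013981 -0.18612179]
```

View pics/m1.png

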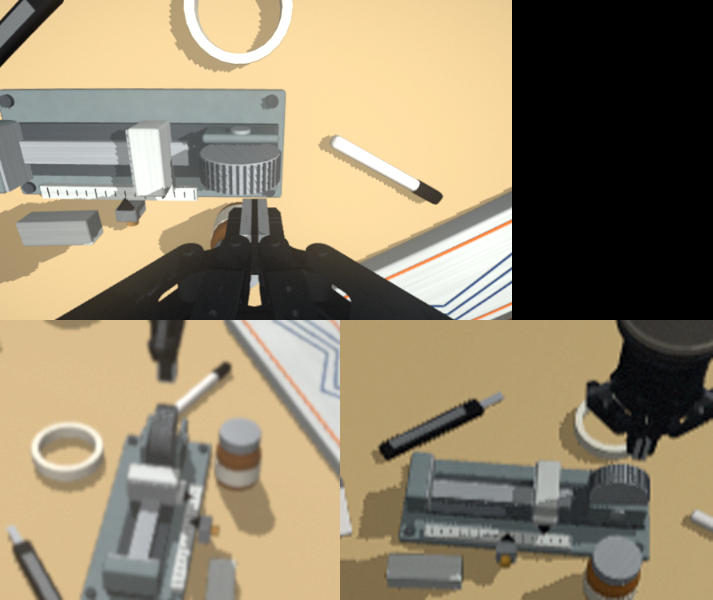

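The wrist view (shown at 0.8 scale) has the gauge lying level. The base's +y corners are near (285,90) and (283,197), the wheel spans x 200–280, and the fingertips are at (255,200). The fingers are above the wheel's +y side and nothing was disturbed. I'll refine the wheel position from those corners.

```bash
python3 - <<'E'
from h import *
import pickle
w=pickle.load(open("wrist1.pkl","rb"))
c=onz(w,np.array([[285.5,90],[282.5,197.5]])/.8,.012)[:,:2]; print(c.round(4),np.linalg.norm(c[0]-c[1]))
s=sense(); M=R.from_quat(np.roll(s["ee_rot"],-1)).as_matrix(); y=M[:2,1]; x=np.array([y[1],-y[0]])
d=c[1]-c[0]; print("gauge x dir deg",np.degrees(np.arctan2(d[1],d[0])),"tool-based",np.degrees(np.arctan2(x[1],x[0])))
W=c.mean(0)-.04*y; print("wheel",W,"tcp off in gauge x,y",(np.array(s["tcp_pos"][:2])-W)@np.c_[x,y])
# wheel rim silhouette at axle height 58mm: leftmost/rightmost
r=onz(w,np.array([[200,152],[281,152],[200,190],[281,190]])/.8,.058)[:,:2]; print(((r-W)@np.c_[x,y]).round(4))
k=onz(w,np.array([[125.5,200],[133,196]])/.8,.029)[:,:2]; print(((k-W)@np.c_[x,y]).round(4))
print(proj(w,[s["tcp_pos"]])*.8, s["tcp_pos"])
E
```

```text
[[0.5787 0.1943]
 [0.6733 0.1401]] 0.10895950271159813
gauge x dir deg -29.788316513474662 tool-based -30.284407007115686
wheel [0.60580461 0.13267199] tcp off in gauge x,y [0.00232818 0.01222221]
[[-0.0101 -0.0325]
 [-0.0102  0.0327]
 [ 0.0237 -0.0346]
 [ 0.0235  0.0339]]
[[ 0.0491 -0.1148]
 [ 0.0447 -0.1067]]
[[255.79972243 213.90514664]] [0.61397864 0.14205219 0.13257041]
```

```bash
python3 -m crank '[[[0,0,0],[0.01,0,0.1],-1],[[0,0,0],[0.01,0,0.15],-1],[[0,0,0],[0.01,0,0.19],-1],[[0,0,0],[0.01,0,0.21],-1],[[0,0,0],[0.01,0,0.22],-1],[[0,0,0],[0.01,0,0.225],-1],[[0,0,0],[0.01,0,0.225],-1],[[0,0,0],[0.01,0,0.225],-1]]'
```

```text
time_s: 2.97
tcp_pos: [0.612, 0.1418, 0.0872]
ee_rot: [0.0, 0.262, 0.965, 0.0]
force: [-3.8, 1.6, 5.5]
finger_gap: 0.0002
grip_force: 2.8
```

```bash
python3 -m crank '[[[0,0,0],[0,0,0.004],-1],[[0,0,0],[0,-0.015,0.004],-1],[[0,0,0],[0,-0.03,0.004],-1],[[0,0,0],[0,-0.045,0.004],-1],[[0,0,0],[0,-0.06,0.004],-1],[[0,0,0],[0,-0.075,0.004],-1],[[0,0,0],[0,-0.09,0.004],-1],[[0,0,0],[0,-0.105,0.004],-1],[[0,0,0],[0,-0.12,0.004],-1],[[0,0,0],[0,-0.12,0.004],-1],[[0,0,0],[0,-0.12,0.004],-1]]'
python3 -m crank '[[[0,0,0],[0,0,-0.05],-1],[[0,0,0],[0,0,-0.1],-1],[[0,0,0],[0,0.12,-0.1],-1],[[0,0,0],[0,0.12,-0.1],-1],[[0,0,0],[0,0.12,-0.1],-1]]'
python3 - <<'E'
from h import *
import pickle
for n in("scene","side","wrist"):
    c=cam(n); cv2.imwrite(f"pics/{n}2.png",c["pixels"]); pickle.dump(c,open(n+"2.pkl","wb"))
a=cv2.imread("pics/wrist2.png")[100:340,0:400]; a=cv2.resize(a,(800,480),interpolation=2)
cv2.imwrite("pics/m2.png",np.clip(a*1.5,0,255).astype('uint8'))
s=sense(); print(s["tcp_pos"],s["force"])
E
```

```text
time_s: 3.88
tcp_pos: [0.5997, 0.1207, 0.0864]
ee_rot: [-0.0, 0.262, 0.965, 0.0]
force: [-4.5, 0.0, 5.4]
finger_gap: -0.0
grip_force: 3.1
time_s: 4.3
tcp_pos: [0.6127, 0.1427, 0.1068]
ee_rot: [0.001, 0.261, 0.965, 0.001]
force: [-0.6, -0.8, 0.0]
finger_gap: 0.0001
grip_force: 0.0
[0.61182506 0.14089659 0.10597095] [ 0.15664706  0.34437808 -0.00924369]
```

View pics/m2.png

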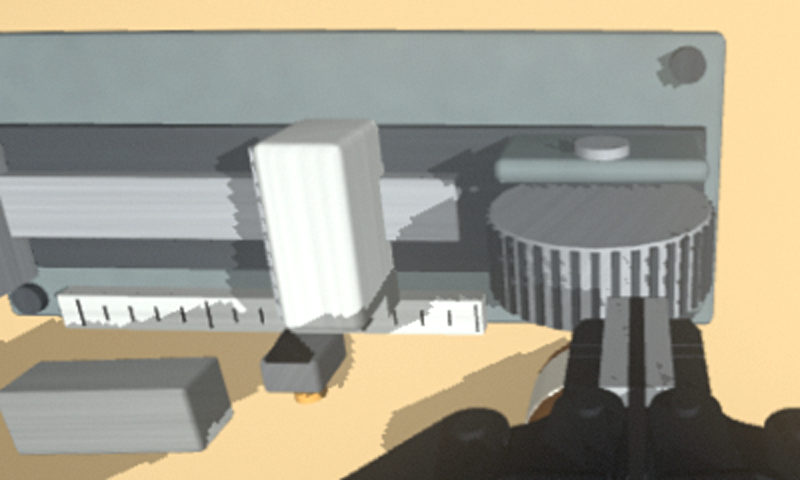

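The wrist view shows the jaw top at x 250–375 and the rider arrow tip at (293,330) in the crop. The jaw hides its own arrow from here. I'll measure the jaw's shift in the scene and side views.

```bash
cat >> h.py <<'E'
W=np.array([.6058,.1327]); gy=np.array([.504,.864]); gx=np.array([.864,-.504]); 
def jawtop(n,k):
    import pickle
    c=pickle.load(open(f"{n}{k}.pkl","rb")); p=c["pixels"].astype(int)
    o=W-.098*gy; 
    P=[np.r_[o+a*gx+b*gy,z] for a,b,z in [(-.035,-.09,.061),(.035,-.09,.061),(.035,.06,.061),(-.035,.06,.061)]]
    m=np.zeros(p.shape[:2],'uint8'); cv2.fillConvexPoly(m,proj(c,P).astype(int),1)
    g=(p.min(2))*m; t=np.percentile(g[m>0],99)*.8
    n_,L,st,ce=cv2.connectedComponentsWithStats((g>t).astype('uint8')); i=1+np.argmax(st[1:,4])
    q=onz(c,ce[i],.061)[0,:2]; return ((q-o)@np.c_[gx,gy]).round(4),st[i,4]
E
python3 - <<'E'
from h import *
for n in("scene","side"):
    for k in(0,1,2): print(n,k,jawtop(n,k))
E
```

```text
scene 0 (array([0.001 , 0.0231]), np.int32(182))
scene 1 (array([-0.0022,  0.0227]), np.int32(159))
scene 2 (array([-0.0013,  0.0138]), np.int32(172))
side 0 (array([-0.0016,  0.0202]), np.int32(171))
side 1 (array([-0.0032,  0.0201]), np.int32(159))
side 2 (array([-0.0028,  0.0109]), np.int32(170))
```

The 24 mm stroke moved the jaw 9 mm, as the given ratio predicts. I'll do two more identical strokes, then look.

```bash
for i in 1; do python3 -m crank '[[[0,0,0],[0,0,0.06],-1],[[0,0,0],[0,0,0.09],-1],[[0,0,0],[0,0,0.1],-1],[[0,0,0],[0,0,0.1],-1],[[0,0,0],[0,-0.015,0.1],-1],[[0,0,0],[0,-0.03,0.1],-1],[[0,0,0],[0,-0.045,0.1],-1],[[0,0,0],[0,-0.06,0.1],-1],[[0,0,0],[0,-0.075,0.1],-1],[[0,0,0],[0,-0.09,0.1],-1],[[0,0,0],[0,-0.105,0.1],-1],[[0,0,0],[0,-0.12,0.1],-1],[[0,0,0],[0,-0.12,0.1],-1],[[0,0,0],[0,-0.12,0.1],-1],[[0,0,0],[0,-0.12,0.05],-1],[[0,0,0],[0,-0.12,0],-1],[[0,0,0],[0,0,0],-1],[[0,0,0],[0,0,0],-1]]'; done
python3 -m crank '[[[0,0,0],[0,0,0.06],-1],[[0,0,0],[0,0,0.09],-1],[[0,0,0],[0,0,0.1],-1],[[0,0,0],[0,0,0.1],-1],[[0,0,0],[0,-0.015,0.1],-1],[[0,0,0],[0,-0.03,0.1],-1],[[0,0,0],[0,-0.045,0.1],-1],[[0,0,0],[0,-0.06,0.1],-1],[[0,0,0],[0,-0.075,0.1],-1],[[0,0,0],[0,-0.09,0.1],-1],[[0,0,0],[0,-0.105,0.1],-1],[[0,0,0],[0,-0.12,0.1],-1],[[0,0,0],[0,-0.12,0.1],-1],[[0,0,0],[0,-0.12,0.1],-1],[[0,0,0],[0,-0.12,0.05],-1],[[0,0,0],[0,-0.12,0],-1],[[0,0,0],[0,0,0],-1],[[0,0,0],[0,0,0],-1]]'
python3 -m crank '[[[0,0,0],[-0.1,0,-0.15],-1],[[0,0,0],[-0.3,-0.2,-0.3],-1],[[0,0,0],[-0.5,-0.35,-0.3],-1],[[0,0,0],[-0.5,-0.35,-0.3],-1],[[0,0,0],[-0.5,-0.35,-0.3],-1],[[0,0,0],[-0.5,-0.35,-0.3],-1],[[0,0,0],[-0.5,-0.35,-0.3],-1]]'
python3 - <<'E'
from h import *
import pickle
for n in("scene","side","wrist"):
    c=cam(n); cv2.imwrite(f"pics/{n}3.png",c["pixels"]); pickle.dump(c,open(n+"3.pkl","wb"))
cv2.imwrite("pics/m3.png",np.clip(cv2.imread("pics/wrist3.png")*1.5,0,255).astype('uint8'))
s=sense(); print(s["tcp_pos"],s["force"])
for n in("scene","side"):print(jawtop(n,3))
E
```

```text
time_s: 5.95
tcp_pos: [0.6135, 0.145, 0.1069]
ee_rot: [0.001, 0.261, 0.965, 0.001]
force: [-1.3, 1.2, -0.4]
finger_gap: 0.0001
grip_force: 0.0
time_s: 7.45
tcp_pos: [0.6135, 0.1448, 0.1071]
ee_rot: [0.001, 0.261, 0.965, 0.001]
force: [-0.9, 0.7, 0.5]
finger_gap: 0.0002
grip_force: 0.0
time_s: 8.03
tcp_pos: [0.6625, 0.0309, 0.1658]
ee_rot: [-0.0, 0.262, 0.965, 0.0]
force: [-0.5, 0.7, 0.3]
finger_gap: 0.0003
grip_force: 0.0
[0.66231732 0.03188334 0.16540915] [ 1.30114217 -0.47231584  0.39557989]
(array([ 0.0158, -0.0073]), np.int32(80))
(array([-0.0018, -0.0073]), np.int32(193))
```

View pics/m3.png

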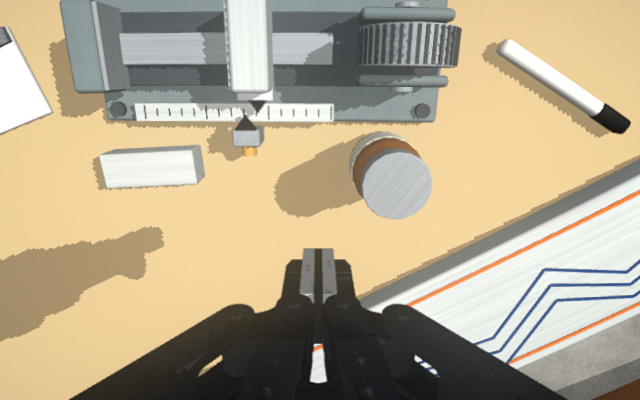

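The wrist view now shows both arrows: jaw tip near (258,112) and mark tip near (247,117). About 5 mm remains. I'll measure the tips with a dark mask.

```bash
cat >> h.py <<'E'
def tips(c):
    p=c["pixels"][92:140,228:280].max(2); q=cv2.resize(p,None,fx=4,fy=4,interpolation=2)
    m=(q<28).astype('uint8'); n,L,st,ce=cv2.connectedComponentsWithStats(m); out=[]
    for i in range(1,n):
        if st[i,4]<150: continue
        print(st[i]/4+[228,92,0,0,0],ce[i]/4+[228,92])
    return q
E
python3 - <<'E'
from h import *
import pickle
c=pickle.load(open("wrist3.pkl","rb")); p=c["pixels"].max(2)
for r in range(98,134): print(r,*p[r,234:272])
E
```

```text
98 81 81 84 97 121 122 121 120 121 120 120 121 121 121 121 121 121 121 128 138 150 168 169 170 169 170 171 171 171 171 171 170 171 170 170 171 171 171
99 81 81 81 95 115 117 115 117 115 117 117 119 115 115 112 111 113 116 129 149 153 153 152 152 151 152 152 152 152 155 158 159 161 165 165 165 166 165
100 82 80 81 84 96 96 97 97 98 96 101 110 97 93 83 73 76 85 89 92 92 93 91 91 91 91 90 90 91 102 114 115 123 137 141 141 140 140
101 81 80 81 81 81 81 81 82 81 81 83 83 83 80 69 51 49 49 48 51 49 50 50 48 48 49 49 48 48 50 56 62 79 103 110 109 110 110
102 84 83 84 85 86 85 84 86 85 86 85 84 85 84 82 72 64 45 43 45 45 46 46 45 46 47 47 45 46 44 58 79 96 107 108 107 107 107
103 102 101 102 102 101 102 102 102 103 103 102 103 103 105 105 103 90 54 47 46 47 48 49 49 49 50 47 47 47 52 83 120 138 138 137 137 137 137
104 122 121 121 121 122 121 121 122 123 121 121 123 122 122 122 122 112 83 67 49 46 49 49 50 49 50 49 47 53 90 134 160 171 171 170 170 171 170
105 120 121 121 121 121 122 122 122 122 123 123 123 122 123 122 122 123 116 94 52 47 47 50 49 50 49 49 47 67 128 169 173 171 159 144 158 17
[... 3360 characters left out ...]
3 53 53 53 51 55 54 52 54 54 53 55 54 54 55 52 54 65 87 97 93 93 93 89 88 108 145 164 165 163 163 164 164 163
130 113 87 84 86 86 84 85 84 85 85 85 86 88 87 88 90 90 89 90 87 88 100 119 121 109 96 90 89 89 108 146 164 164 163 164 164 164 165
131 126 120 121 122 121 120 119 119 121 121 121 123 124 122 125 126 124 123 124 122 123 129 133 133 121 102 89 88 88 107 145 164 165 163 164 163 162 164
132 133 133 134 135 133 132 132 133 133 132 134 137 135 136 139 138 135 134 135 135 135 136 136 132 124 105 88 88 88 108 146 164 164 164 163 162 164 164
133 134 136 135 134 133 131 132 132 131 133 135 135 136 137 137 136 135 134 134 136 136 137 135 131 123 107 90 86 88 108 145 164 164 165 163 164 164 163
```

```bash
python3 - <<'E'
from h import *
import pickle
c=pickle.load(open("wrist3.pkl","rb")); o=W-.098*gy
# base lower edge direction check (z=.012) and tips (z=.029); +.5-free pixel centres
k=(onz(c,[[245.2,114],[257.3,112]],.029)[:,:2]-o)@np.c_[gx,gy]; print(k, k[1]-k[0])
e=(onz(c,[[118,109],[421,110.5]],.012)[:,:2]-o)@np.c_[gx,gy]; print("screws",e)
E
```

```text
[[ 0.04658864 -0.01777967]
 [ 0.04508627 -0.00826427]] [-0.00150237  0.0095154 ]
screws [[ 0.04360014 -0.12741993]
 [ 0.04535395  0.1237209 ]]
```

9.5 mm remains, so 25 mm of rim. I'll go back and make one more stroke, then return to the viewing pose.

```bash
python3 -m crank '[[[0,0,0],[0.25,0.18,0],-1],[[0,0,0],[0.5,0.35,0],-1],[[0,0,0],[0.5,0.35,0],-1],[[0,0,0],[0.5,0.35,0.15],-1],[[0,0,0],[0.5,0.35,0.3],-1],[[0,0,0],[0.5,0.35,0.3],-1]]'
python3 -m crank '[[[0,0,0],[0,0,0.06],-1],[[0,0,0],[0,0,0.09],-1],[[0,0,0],[0,0,0.1],-1],[[0,0,0],[0,0,0.1],-1],[[0,0,0],[0,-0.015,0.1],-1],[[0,0,0],[0,-0.03,0.1],-1],[[0,0,0],[0,-0.045,0.1],-1],[[0,0,0],[0,-0.06,0.1],-1],[[0,0,0],[0,-0.075,0.1],-1],[[0,0,0],[0,-0.09,0.1],-1],[[0,0,0],[0,-0.105,0.1],-1],[[0,0,0],[0,-0.12,0.1],-1],[[0,0,0],[0,-0.125,0.1],-1],[[0,0,0],[0,-0.125,0.1],-1],[[0,0,0],[0,-0.125,0.1],-1],[[0,0,0],[0,-0.125,0.05],-1],[[0,0,0],[0,-0.125,0],-1],[[0,0,0],[0,0,0],-1],[[0,0,0],[0,0,0],-1]]'
python3 -m crank '[[[0,0,0],[-0.1,0,-0.15],-1],[[0,0,0],[-0.3,-0.2,-0.3],-1],[[0,0,0],[-0.5,-0.35,-0.3],-1],[[0,0,0],[-0.5,-0.35,-0.3],-1],[[0,0,0],[-0.5,-0.35,-0.3],-1],[[0,0,0],[-0.5,-0.35,-0.3],-1],[[0,0,0],[-0.5,-0.35,-0.3],-1],[[0,0,0],[-0.5,-0.35,-0.3],-1],[[0,0,0],[-0.5,-0.35,-0.3],-1]]'
python3 - <<'E'
from h import *
import pickle
c=cam("wrist"); pickle.dump(c,open("wrist4.pkl","wb")); p=c["pixels"].max(2)
a=cv2.resize(c["pixels"][85:145,205:285],(800,600),interpolation=2); cv2.imwrite("pics/m4.png",np.clip(a*1.5,0,255).astype('uint8'))
E
```

```text
time_s: 8.68
tcp_pos: [0.6084, 0.1428, 0.1009]
ee_rot: [-0.003, 0.26, 0.965, -0.002]
force: [-0.6, -0.5, 0.1]
finger_gap: 0.0004
grip_force: 0.0
time_s: 10.27
tcp_pos: [0.6143, 0.145, 0.1079]
ee_rot: [0.002, 0.261, 0.965, 0.002]
force: [-0.7, 2.5, 0.1]
finger_gap: -0.0
grip_force: 0.0
time_s: 11.02
tcp_pos: [0.6625, 0.0318, 0.1656]
ee_rot: [-0.0, 0.261, 0.965, 0.0]
force: [-0.5, -0.1, -0.3]
finger_gap: -0.0003
grip_force: 0.0
```

View pics/m4.png

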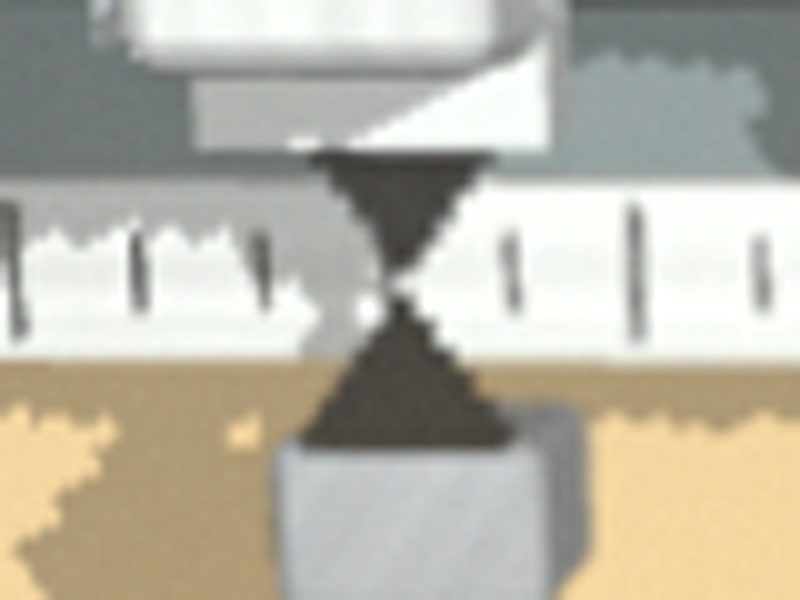

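The arrows stand point to point: jaw arrow axis at about x 402–405 and mark axis at about x 401–407 in the 10x crop. I'll check this with numbers, using the arrows' edge centres row by row.

```bash
python3 - <<'E'
from h import *
import pickle
c=pickle.load(open("wrist4.pkl","rb")); p=c["pixels"].max(2).astype(float); o=W-.098*gy
for nm,rows in(("jaw",range(102,110)),("mark",range(118,129))):
    uv=[]
    for r in rows:
        w=p[r]; t=80; i=245
        a=i
        while w[a]<t: a-=1
        b=i
        while w[b]<t: b+=1
        l=a+(w[a]-t)/(w[a]-w[a+1]); h=b-(w[b]-t)/(w[b]-w[b-1]); uv.append([(l+h)/2,r])
    k=(onz(c,uv,.029)[:,:2]-o)@np.c_[gx,gy]; f=np.polyfit(k[:,0],k[:,1],1)
    print(nm,(k*1e3).round(2).tolist(),"mean y",k[:,1].mean()*1e3,"slope",f[0],"y at x=.046",np.polyval(f,.046)*1e3)
E
```

```text
jaw [[37.7, -17.71], [38.45, -17.82], [39.2, -17.82], [39.96, -17.79], [40.72, -17.82], [41.47, -17.78], [42.23, -17.75], [42.99, -18.0]] mean y -17.809768813145528 slope -0.025655644350578002 y at x=.046 -17.95494535317848
mark [[49.89, -18.38], [50.66, -18.55], [51.43, -18.41], [52.21, -18.39], [52.99, -18.17], [53.77, -18.28], [54.54, -18.37], [55.33, -18.06], [56.11, -17.59], [56.89, -17.64], [57.67, -18.14]] mean y -18.180072876270813 slope 0.09091918857775509 y at x=.046 -18.886677959838018
```

The tips agree to about 0.3 mm, which is within measuring error, and the hand is well clear of everything. I'm handing in.

```bash
python3 -c "
from workcell import arm
print(arm.hand_in())"
```

```text
the job is handed in; nothing more can be done
None
```

The gauge is set and handed in: four light strokes on the wheel brought the jaw's arrow point to point with the mark, to about 0.3 mm by my camera measurement, in about 11 s, with the hand clear and none of the tools touched.

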